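# Serve the large round biscuit with the lifter

### The arm

A 6-joint arm with a two-finger parallel gripper is mounted at the origin on the work surface. World frame = base frame: x ahead of the robot, y to its left, z up, the work surface at z = 0. Lengths are in m, angles in degrees, forces in N, time in s.
With the tool pointing down it reaches from about 0.25 to 0.725 m from the base axis. Payload 9.7 kg.
Tool frame: the origin (TCP) lies at the very end of the fingers, on their centre line; the grasp point (between the pads) lies 19 mm behind it (bot.grip_point_offset is the distance from the TCP to the grasp point, in m); y points along the fingers, x is the direction in which the jaws open and shut, and the axes are right-handed (so a half turn about y gives the same grasp; the last joint's range is limited). The gripper opens to 85 mm and grips with 20 to 120 N. Pads are 22 mm wide; open, the fingers measure 114 mm over their backs; the gripper's body (76 mm by 85 mm) begins 54 mm behind the grasp point. The pads swing forward as they close: fully open they stand 13 mm farther back than shut.
Start: joints at [69.729, 4.979, 10.078, 95.1, 0, 90], TCP at [0.191, 0.516, 0.231] pointing down, gripper open.
Joint ranges: [-179.16, 179.16], [-48.56, 103.87], [-65.8, 70.77], [-126.05, 130.52], [-82.76, 87.17], [-180, 180]. Speed limits (degrees/s): [127.2, 127.2, 147.25, 180, 180, 180].

### API

Orientations are given as [roll, pitch, yaw] about the fixed x, y, z axes, in that order (R = Rz(yaw) Ry(pitch) Rx(roll)).
In Python, from workcell import bot gives the robot as it stands.
- The arm moves only by the shell command python3 -m inch 'ROWS' [FORCE]. ROWS is JSON, a list of rows, each a list of 3 entries, a list of its own where there are three numbers: the shift along the tool's x, y, z in mm, then the turn, a rotation vector about the tool's x, y, z in rad, then the finger opening in mm, from 0 to 85.4. In form: [[[x, y, z], [ax, ay, az], grip], ...]. A call has 1 to 20 rows; each row is the pose to reach, as a shift and turn from the pose measured when the call began, along the tool's axes at that moment; what a row does not reach only later rows make up. A row lasts 1/10 s, in which the tool goes at most 50 mm and 8.59 degrees, less where a joint would pass 70% of its speed; a pose out of reach is approached as far as the arm can. A call with a gripper value outside its range is refused whole. The fingers move at their own pace and stop on an object; FORCE is the grip in N (left out, the last holds). Time passes only in rows, so rows that repeat a pose let the fingers close. It gives the time, the measured TCP pose, the force and the opening at its end, in the units of the state.
- bot.get_obs(): the state, without advancing time (a new reading comes with each control period).
- bot.camera(name): name is "scene" or "top" or "wrist"; returns a dict with "frame" (420x560x3 uint8, red, green, blue), "mtx" (3x3 intrinsics, pixels), "origin" and "orientation" of the camera in the world. Camera axes: x right, y down, z forward; pixel columns grow to the right and rows downward; lengths in m; the calibration is good to about 2 mm. A picture is of the moment at which its call begins. There is no depth.
- bot.job_done(): hands the job in, once; it reports no verdict.
Trained networks look in a picture, given as the dict that the camera call returned (one of the last four; its "shot" number tells which), for a name from the list of things; names that differ only in an ending like _2 or _b are one class to them, and where a whole thing is asked for, a point or a joint stands for the part that bears it (a point fixed in the world has none). Each returns a list of dicts, best first, with "confidence" (0 to 1); they miss things now and then, are a little off and sometimes report something else, mostly with a low value. They report only what shows in the picture. A call takes as long as a camera call. They do not tell look-alikes from the thing itself.
- bot.search_frame(picture, name): "box" ([left, top, right, bottom] in pixels, round what is visible of it).
- bot.cut_out(picture, name): "region" (420x560 bool, what is visible of it) and "box" ([left, top, right, bottom] in pixels, round what is visible of it).
The state is a dict: "time": time; "q": joint angles; "qd": joint speeds; "joint_efforts": joint torques, N m; "ee_pos": TCP position; "tcp_rot": TCP orientation; "wrist_force": force on the tool from outside, world axes, zero at the start; "torque": the same for the moment, N m; "opening": finger opening in m.
Only numpy, scipy, OpenCV 4.12 (cv2) and the standard library are available. Lean on these libraries where they do the work, as an engineer would, in place of code of your own. Each camera call takes 0.05 s, during which the arm holds its last target. There are 200 camera calls.

### The job

Take the lifter by its upright wooden grip, slide its thin steel blade along the baking sheet and under the large round biscuit, which is stopped by the sheet's turned-up edge, and lift the biscuit clear on the blade. Tip it gently onto the plate so that it lies flat, right way up and roughly in the middle, without touching it with the gripper. Then stand the lifter back on the free bench, upright on its blade, and let go.

Things in the scene. Friction and masses are not known exactly. Their poses are not given: they have to be found in the camera images.
- lifter: Loose lifter standing on its flat steel blade: 140 x 64 mm, 2 mm thick, no rims, 0.18 kg. Origin: blade underside, below the upright wooden grip; z up, x towards the free front edge 110 mm ahead (heel 30 mm behind). Grip: slab 40 mm along x, 18 mm thick along y (pinch across y), top 82 mm above the underside; 43 x 21 mm steel collar on its lowest 14 mm. What it carries slides off when tilted.
- biscuit: The large round biscuit, loose, flat on the sheet in a row with a smaller square one and a smaller ring: 80 mm across, 12 mm thick, 60 g. Its lower rim slopes in, from 80 mm across at 5 mm height to 66 mm at the underside, so a pushed blade slips under once the sheet's edge stops it. Slides on steel at 12 to 20 degrees of tilt. Origin: centre of underside, z up.
- sheet: Dark steel baking sheet, fixed: 240 mm (x) by 300 mm (y), 2 mm thick, rimless on three sides. Origin: centre of underside. x points roughly away from the robot, to its one turned-up edge, which runs along y: inner face at x = 117 mm, top at 14 mm height. The three biscuits lie in a row by this edge, centres at x = 68 to 73 mm, 98 mm apart.
- plate: Round white stoneware plate, loose, 0.6 kg, 224 mm across the rim, 14 mm high; flat inner floor about 185 mm across, 8 mm above the bench. Origin: centre of underside, z up.
Things that resemble listed ones, but are neither listed nor needed, are in the scene too. What is shaped like the lifter but purple or turquoise is not meant.

How it is judged (in metres and radians):
On the way:
1. the biscuit is carried on the lifter's blade, clear of the sheet (its underside more than 16 mm above the bench) (height (world z) of biscuit above 0.016 m and contact force between lifter and biscuit above 0.05 N and x of biscuit in the frame of lifter between 0.03 and 0.13 m), for 0.2 s.
At the end, for the whole second after the job is handed in: The large round biscuit lies at rest on the plate's floor, right way up, level within 10 degrees and with its centre within 50 mm of the plate's centre; the plate is level; the lifter stands on its blade on the bench, upright within 10 degrees, touching neither biscuit nor plate (horizontal distance between biscuit and plate below 0.05 m and z of biscuit in the frame of plate between 0.004 and 0.013 m and angle between each of biscuit, lifter's own z axis and vertical below 0.17 rad and contact force between lifter and biscuit below 0.02 N and contact force between lifter and plate below 0.02 N and angle between plate's own z axis and vertical below 0.1 rad and height (world z) of lifter below 0.01 m and linear speed of each of biscuit, lifter below 0.02 m/s).
It fails at once if the gripper touches the biscuit (contact force between the fingers and biscuit above 0.3 N).
It fails at once if the biscuit is dropped from a height or flung (faster than 1.2 m/s, a fall of some 7 cm) (linear speed of biscuit above 1.2 m/s).
It also fails if it takes over 72 s, if anything falls off the work surface, if the arm or the gripper's body presses on something with over 40 N, if the wrist force passes 120 N, or if a joint passes its speed limit or range.

## Working session

There is one attempt and no reset: what is moved stays moved. The work goes in short steps, Python scripts to look and compute and a shell command to move; the robot and the scene stay as the last step left them, time stands still between calls to the robot, and variables do not carry over. Pictures are saved under pics/ and viewed, about 8 in all and at most 12, crops included, and the job is handed in when it is done.

```bash
mkdir -p pics; ls; cat > h.py <<'E'
import numpy as np,cv2
from workcell import bot
from scipy.spatial.transform import Rotation as R
def rot(o):
    o=np.array(o,float)
    if o.shape==(3,3): return o
    if o.shape==(4,): return R.from_quat(o).as_matrix()
    return R.from_euler('xyz',o,degrees=True).as_matrix()
def world(p,u,v,z):
    d=rot(p['orientation'])@np.linalg.solve(p['mtx'],[u,v,1.]); o=np.array(p['origin']); return o+d*(z-o[2])/d[2]
def pix(p,X):
    c=p['mtx']@(rot(p['orientation']).T@(np.array(X)-p['origin'])); return c[:2]/c[2]
def save(p,n,box=None,s=1):
    f=p['frame'][:,:,::-1]
    if box: f=f[box[1]:box[3],box[0]:box[2]]
    cv2.imwrite('pics/'+n+'.png',cv2.resize(f,None,fx=s,fy=s,interpolation=cv2.INTER_CUBIC))
E
python3 - <<'E'
from h import *
a=bot.camera('scene');b=bot.camera('top')
for p in(a,b): print(p['origin'],p['orientation'],p['mtx'])
f=np.hstack([a['frame'],b['frame']])
save(a,'s1',None,1.4);save(b,'t1',None,1.4)
for p in(a,b):
  for n in['lifter','biscuit','sheet','plate']: print(n,[(np.round(d['box']),round(d['confidence'],2)) for d in bot.search_frame(p,n)])
print(bot.get_obs())
E
```

```text
pics
[ 0.84818663 -0.38325819  0.96304383] [-1.50569950e+02  2.89353273e-02  3.71478196e+01] [[380.71865553   0.         281.92461368]
 [  0.         380.71865553 206.26684644]
 [  0.           0.           1.        ]]
[0.45620535 0.02222392 1.171985  ] [-177.05604161    1.29001258  -88.57153994] [[382.47526472   0.         282.5207808 ]
 [  0.         382.47526472 211.3465996 ]
 [  0.           0.           1.        ]]
lifter [(array([304.,  85., 346., 110.]), 0.87), (array([272., 112., 310., 158.]), 0.64), (array([331., 122., 377., 164.]), 0.57)]
biscuit [(array([272., 266., 303., 297.]), 0.7)]
sheet [(array([223., 181., 351., 304.]), 0.83)]
plate [(array([112., 259., 205., 349.]), 0.82)]
lifter [(array([118., 234., 167., 268.]), 0.86), (array([166., 167., 196., 214.]), 0.74), (array([192., 223., 234., 274.]), 0.66)]
biscuit [(array([324., 151., 352., 178.]), 0.67)]
sheet [(array([254., 148., 353., 226.]), 0.6)]
plate [(array([383., 202., 458., 273.]), 0.68)]
{'time': 0.5, 'q': array([6.97272736e+01, 4.98014968e+00, 1.00764549e+01, 9.51002545e+01,
       2.24599670e-04, 9.00005180e+01]), 'qd': array([ 0.03129286, -0.09581873, -0.0740217 ,  0.06125037,  0.13608016,
       -0.01477251]), 'joint_efforts': array([-8.46683652e-04, -5.19651747e+01,  4.64540935e+01,  2.08528196e-03,
       -6.29971237e-05, -3.73296061e-08]), 'ee_pos': array([0.19056171, 0.51591305, 0.23125638]), 'tcp_rot': array([-8.99997754e+01,  3.94924294e-03,  6.97267556e+01]), 'wrist_force': array([ 0.43261717,  0.78391512, -0.74735645]), 'torque': array([ 0.02212912, -0.02599327,  0.02388193]), 'opening': 0.08551342683628521}
```

View pics/t1.png

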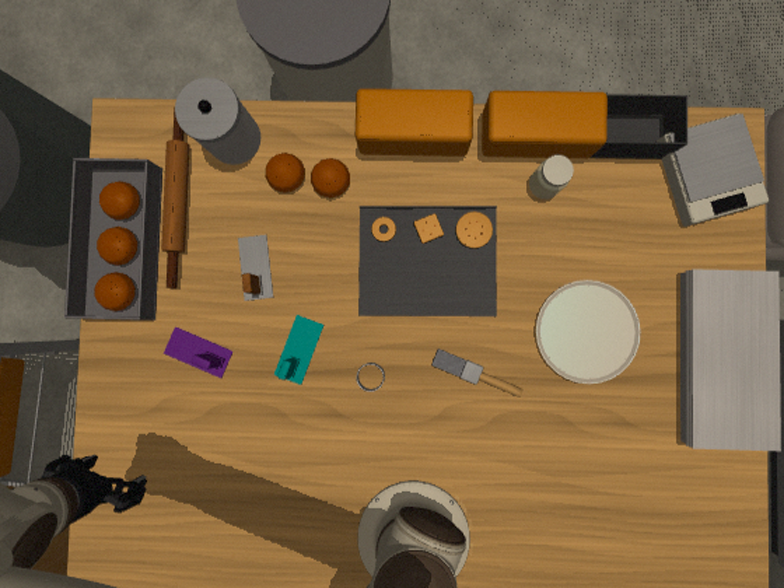

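View pics/s1.png

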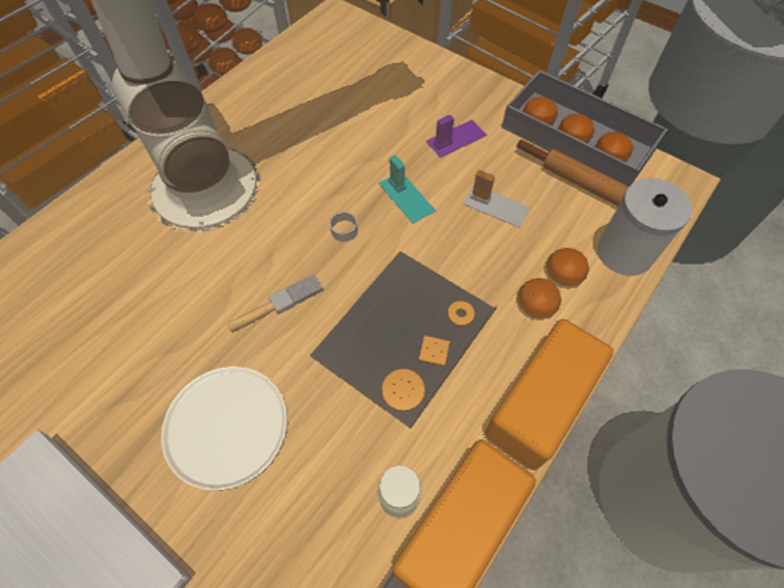

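The top view (1.4x) shows three lifter shapes: purple at (198,352), turquoise at (299,350), and steel with a brown wooden grip at (256,267). I choose the steel one. The round biscuit is at (474,229), the sheet spans 360-496 by 206-316, and the plate is at (588,331). Next I'll measure them and check the choice in a crop.

```bash
python3 - <<'E'
from h import *
a=bot.camera('scene');b=bot.camera('top')
for nm,p in(('scene',a),('top',b)):
  for n,z in(('lifter',.002),('biscuit',.014),('sheet',.002),('plate',.014)):
    for d in bot.cut_out(p,n):
      c=max(cv2.findContours(d['region'].astype(np.uint8),cv2.RETR_EXTERNAL,cv2.CHAIN_APPROX_NONE)[0],key=len)[:,0,:]
      w=np.array([world(p,u,v,z)[:2] for u,v in c]).astype(np.float32)
      r=cv2.minAreaRect(w); 
      print(nm,n,round(d['confidence'],2),'rect',np.round(r[0],4),np.round(r[1],4),round(r[2],1),'circ',np.round(cv2.minEnclosingCircle(w),4) if 0 else [np.round(x,4) for x in cv2.minEnclosingCircle(w)], 'corners',np.round(cv2.boxPoints(r),3).tolist())
save(b,'t2',(160,155,260,285),4)
save(a,'s2',(310,110,390,170),6)
E
cd pics; python3 -c "
import cv2,numpy as np
a=cv2.imread('t2.png');b=cv2.imread('s2.png');h=np.zeros((520,880,3),np.uint8);h[:,:400]=a;h[:360,400:]=b;cv2.imwrite('c2.png',cv2.resize(h,(800,473)))"
```

```text
scene lifter 0.97 rect [0.3693 0.2682] [0.0793 0.1983] 63.2 circ [array([0.3742, 0.2779]), np.float64(0.1013)] corners [[0.2630000114440918, 0.27799999713897705], [0.4399999976158142, 0.18799999356269836], [0.47600001096725464, 0.2590000033378601], [0.29899999499320984, 0.3479999899864197]]
scene lifter 0.94 rect [0.5622 0.3818] [0.1482 0.1098] 7.9 circ [array([0.5619, 0.3823]), np.float64(0.0886)] corners [[0.48100000619888306, 0.4259999990463257], [0.4959999918937683, 0.31700000166893005], [0.6430000066757202, 0.33799999952316284], [0.628000020980835, 0.44600000977516174]]
scene lifter 0.72 rect [0.3619 0.4869] [0.1393 0.1058] 70.1 circ [array([0.3776, 0.4807]), np.float64(0.073)] corners [[0.2879999876022339, 0.4390000104904175], [0.3880000114440918, 0.40299999713897705], [0.4350000023841858, 0.5339999794960022], [0.335999995470047, 0.5699999928474426]]
scene biscuit 0.89 rect [ 0.6621 -0.1188] [0.0806 0.08  ] 82.2 circ [array([ 0.6626, -0.1179]), np.float64(0.0416)] corners [[0.6169999837875366, -0.15299999713897705], [0.6959999799728394, -0.164000004529953], [0.7070000171661377,
[... 1995 characters left out ...]
, -0.1589999943971634], [0.7039999961853027, -0.15700000524520874], [0.7020000219345093, -0.07800000160932541]]
top sheet 0.59 rect [ 0.5974 -0.017 ] [0.2437 0.3018] 1.4 circ [array([ 0.5971, -0.0173]), np.float64(0.1917)] corners [[0.47200000286102295, 0.13099999725818634], [0.4790000021457672, -0.17100000381469727], [0.7229999899864197, -0.16500000655651093], [0.7160000205039978, 0.13699999451637268]]
top plate 0.71 rect [ 0.45   -0.3626] [0.2184 0.2172] 0.7 circ [array([ 0.4496, -0.3631]), np.float64(0.1119)] corners [[0.3400000035762787, -0.2549999952316284], [0.34200000762939453, -0.47200000286102295], [0.5600000023841858, -0.4699999988079071], [0.5580000281333923, -0.2529999911785126]]
```

View pics/c2.png

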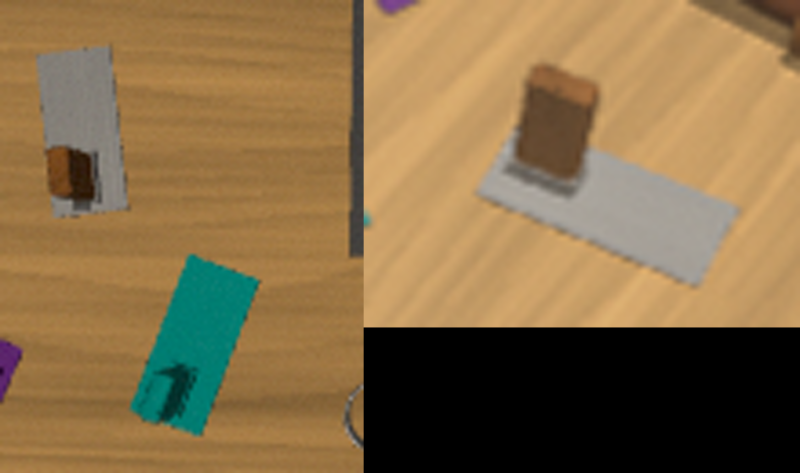

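The crop confirms it: steel blade, brown wooden grip at the near end, blade pointing away from the robot. The blade rectangle comes out at 140 x 67 mm with a yaw of 8.2°, so the lifter origin is about (0.532, 0.354). I'll move above it.

```bash
python3 -m inch '[[[-33.7,60,-376.4],[0,-0.497,0],85],[[-33.7,60,-376.4],[0,-0.497,0],85],[[-33.7,60,-376.4],[0,-0.497,0],85],[[-33.7,60,-376.4],[0,-0.497,0],85],[[-33.7,60,-376.4],[0,-0.497,0],85],[[-33.7,60,-376.4],[0,-0.497,0],85],[[-33.7,60,-376.4],[0,-0.497,0],85],[[-33.7,60,-376.4],[0,-0.497,0],85],[[-33.7,60,-376.4],[0,-0.497,0],85],[[-33.7,60,-376.4],[0,-0.497,0],85],[[-33.7,60,-376.4],[0,-0.497,0],85],[[-33.7,60,-376.4],[0,-0.497,0],85],[[-33.7,60,-376.4],[0,-0.497,0],85]]'
python3 - <<'E'
from h import *
o=bot.get_obs();print(o['q'],o['ee_pos'],o['tcp_rot'],o['wrist_force'])
w=bot.camera('wrist');save(w,'w1');print(w['origin'],w['orientation'])
for d in bot.cut_out(w,'lifter'):
  c=max(cv2.findContours(d['region'].astype(np.uint8),cv2.RETR_EXTERNAL,cv2.CHAIN_APPROX_NONE)[0],key=len)[:,0,:]
  print(d['confidence'],d['box'],np.round([[*world(w,u,v,.002)[:2]] for u,v in cv2.boxPoints(cv2.minAreaRect(c))],4).tolist())
E
```

```text
time: 2.3
ee_pos: [0.5312, 0.3548, 0.1719]
tcp_rot: [-90.0, -0.0, 98.3]
wrist_force: [0.1, -0.3, -0.2]
opening: 0.085
[3.37378264e+01 1.65619924e+01 1.68343332e+01 9.02230311e+01
 2.16664205e-03 2.54401499e+01] [0.53116447 0.35476249 0.17193656] [-9.00435976e+01 -2.31384215e-02  9.82976862e+01] [ 0.10071738 -0.31395738 -0.21687268]
[0.46668009 0.34639301 0.3147288 ] [1.64774139e+02 4.21897128e-02 9.83220160e+01]
0.89 [250.3, 158.6, 318.5, 293.2] [[0.5074, 0.3215], [0.4981, 0.3849], [0.6379, 0.4094], [0.6483, 0.3384]]
0.89 [368.0, 0.6, 544.4, 113.0] [[0.3875, 0.4038], [0.3263, 0.4322], [0.3721, 0.5612], [0.4401, 0.5385]]
0.61 [132.1, 0.0, 246.5, 110.1] [[0.4536, 0.2025], [0.3651, 0.2389], [0.3793, 0.3001], [0.4711, 0.2679]]
```

View pics/w1.png

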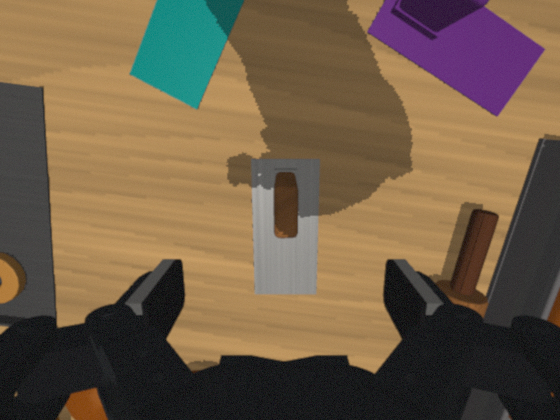

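The wrist view shows the grip centred between the fingers: grip at x≈286, fingers' midpoint ≈284. The yaw also matches. I'll descend and grip.

```bash
python3 -m inch '[[[0,30,0],[0,0,0],85],[[0,60,0],[0,0,0],85],[[0,90,0],[0,0,0],85],[[0,115,0],[0,0,0],85],[[0,130,0],[0,0,0],85],[[0,137,0],[0,0,0],85],[[0,137,0],[0,0,0],85],[[0,137,0],[0,0,0],60],[[0,137,0],[0,0,0],40],[[0,137,0],[0,0,0],20],[[0,137,0],[0,0,0],10],[[0,137,0],[0,0,0],5],[[0,137,0],[0,0,0],5],[[0,137,0],[0,0,0],5],[[0,137,0],[0,0,0],5],[[0,137,0],[0,0,0],5],[[0,137,0],[0,0,0],5]]' 80
```

```text
time: 4.1
ee_pos: [0.5316, 0.3547, 0.0352]
tcp_rot: [-90.1, -0.0, 98.3]
wrist_force: [-0.3, -0.2, 4.8]
opening: 0.017
```

Gripped at 17 mm opening. The TCP is 35.2 mm above the blade's underside. Now I'll lift and carry the lifter to the approach point over the sheet.

```bash
python3 -m inch '[[[0,-15,0],[0,0,0],5],[[0,-45,0],[0,0,0],5],[[0,-80,0],[0,0,0],5],[[-20,-110,5],[0,0,0],5],[[-50,-115,12],[0,0,0],5],[[-85,-115,20],[0,0.02,0],5],[[-120,-115,28],[0,0.04,0],5],[[-155,-115,36],[0,0.06,0],5],[[-190,-115,45],[0,0.08,0],5],[[-225,-115,53],[0,0.1,0],5],[[-260,-115,61],[0,0.12,0],5],[[-295,-115,70],[0,0.12,0],5],[[-330,-115,78],[0,0.12,0],5],[[-365,-115,86],[0,0.12,0],5],[[-400,-115,94],[0,0.12,0],5],[[-430,-115,102],[0,0.12,0],5],[[-452,-115,107],[0,0.12,0],5],[[-465.7,-115,110],[0,0.12,0],5],[[-465.7,-115,110],[0,0.12,0],5],[[-465.7,-115,110],[0,0.12,0],5]]'
python3 - <<'E'
from h import *
o=bot.get_obs();print(o['q'],o['ee_pos'],o['tcp_rot'],o['wrist_force'])
w=bot.camera('wrist');save(w,'w2')
for d in bot.cut_out(w,'biscuit'):
  c=max(cv2.findContours(d['region'].astype(np.uint8),cv2.RETR_EXTERNAL,cv2.CHAIN_APPROX_NONE)[0],key=len)[:,0,:]
  print(d['confidence'],d['box'],cv2.minEnclosingCircle(np.float32([world(w,u,v,.012)[:2] for u,v in c])))
E
```

```text
time: 6.1
ee_pos: [0.4896, -0.1217, 0.15]
tcp_rot: [-90.1, -0.1, 91.4]
wrist_force: [-0.2, -0.2, -2.5]
opening: 0.0169
[-1.40046079e+01 -2.15519769e+00 -6.19380896e+00  8.59264983e+01
  7.31415729e-02 -1.53821939e+01] [ 0.48960907 -0.12174011  0.14997509] [-9.00530419e+01 -6.12665553e-02  9.13776366e+01] [-0.16729894 -0.20441157 -2.493139  ]
```

View pics/w2.png

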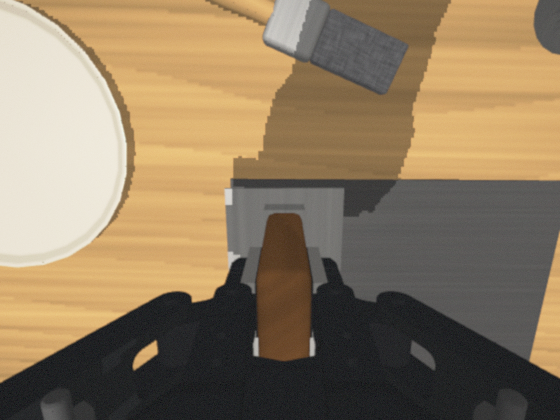

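The wrist view shows the lifter held straight, with its heel at the sheet's front edge at y≈185. The plate lies left, clear of it. Lower onto the sheet with a slight nose-down tilt.

```bash
python3 -m inch '[[[0,30,0],[0.01,0,0],5],[[0,60,0],[0.01,0,0],5],[[0,85,0],[0.01,0,0],5],[[0,100,0],[0.01,0,0],5],[[0,106,0],[0.01,0,0],5],[[0,109,0],[0.01,0,0],5],[[0,110.5,0],[0.01,0,0],5],[[0,111.5,0],[0.01,0,0],5],[[0,112,0],[0.01,0,0],5],[[0,112,0],[0.01,0,0],5]]'
```

```text
time: 7.2
ee_pos: [0.4901, -0.1212, 0.0384]
tcp_rot: [-89.5, -0.0, 91.4]
wrist_force: [0.5, 1.1, -2.0]
opening: 0.017
```

```bash
python3 -m inch '[[[0,0.5,0],[0,0,0],5],[[0,1,0],[0,0,0],5],[[0,1.5,0],[0,0,0],5],[[0,1.5,0],[0,0,0],5]]'; python3 -c "
from h import *
save(bot.camera('scene'),'s3',(180,160,380,310),4)"
```

```text
time: 7.6
ee_pos: [0.4901, -0.1213, 0.0376]
tcp_rot: [-89.5, -0.0, 91.4]
wrist_force: [-4.6, 0.6, 5.8]
opening: 0.0173
```

View pics/s3.png

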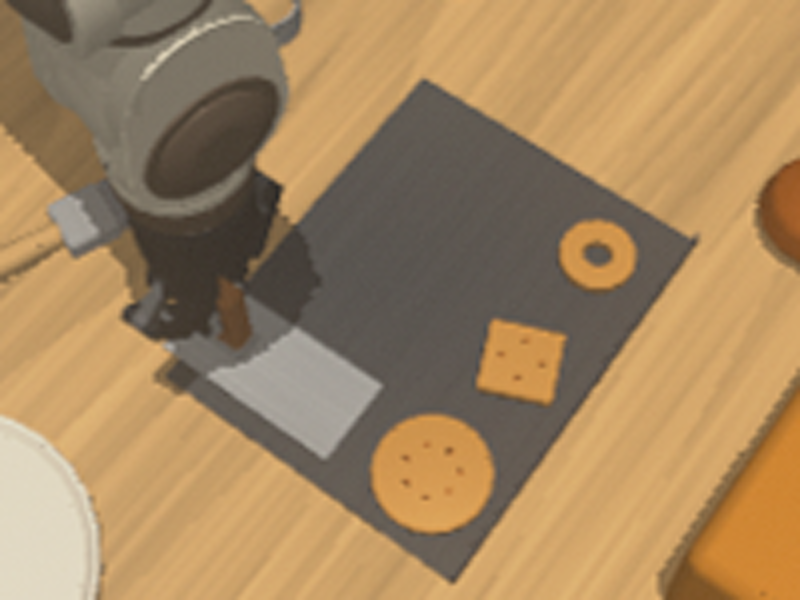

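Contact with the sheet at about 8 N, and the blade at (353,420) is aimed at the biscuit at (433,475). Start the push.

```bash
python3 -m inch '[[[0,0.5,-5],[0,0,0],5],[[0,0.4,-12],[0,0,0],5],[[0,0.3,-20],[0,0,0],5],[[0,0.3,-28],[0,0,0],5],[[0,0.2,-36],[0,0,0],5],[[0,0.2,-44],[0,0,0],5],[[0,0.1,-52],[0,0,0],5],[[0,0,-60],[0,0,0],5],[[0,0,-66],[0,0,0],5],[[0,-0.1,-70],[0,0,0],5],[[0,-0.1,-70],[0,0,0],5]]'
```

```text
time: 8.75
ee_pos: [0.5611, -0.1195, 0.0374]
tcp_rot: [-89.6, -0.0, 91.5]
wrist_force: [-3.1, 0.6, 4.3]
opening: 0.0172
```

```bash
python3 -m inch '[[[0,0.5,-5],[0,0,0],5],[[0,0.4,-10],[0,0,0],5],[[0,0.4,-15],[0,0,0],5],[[0,0.3,-20],[0,0,0],5],[[0,0.3,-25],[0,0,0],5],[[0,0.2,-30],[0,0,0],5],[[0,0.2,-35],[0,0,0],5],[[0,0.2,-37],[0,0,0],5],[[0,0.2,-37],[0,0,0],5]]'; python3 -c "
from h import *
a=bot.camera('scene')
save(a,'s4',(180,160,380,310),4)
b=bot.camera('top')
for p in(a,b):
  for d in bot.cut_out(p,'biscuit'):
    c=max(cv2.findContours(d['region'].astype(np.uint8),0,1)[0],key=len)[:,0,:]
    print(d['confidence'],cv2.minEnclosingCircle(np.float32([world(p,u,v,.015)[:2] for u,v in c])))
"
```

```text
time: 9.65
ee_pos: [0.5988, -0.1185, 0.0374]
tcp_rot: [-89.6, -0.0, 91.5]
wrist_force: [-4.9, 0.9, 7.5]
opening: 0.0174
0.75 ((0.6734224557876587, -0.11601771414279938), 0.04199860617518425)
0.73 ((0.6735210418701172, -0.09840349107980728), 0.03263014927506447)
0.72 ((0.4507385492324829, -0.3642938733100891), 0.11265095323324203)
```

View pics/s4.png

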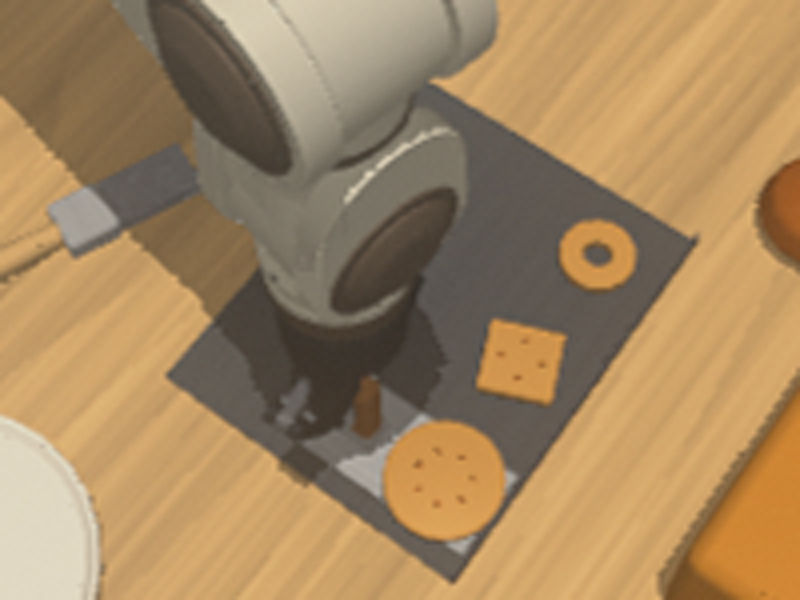

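The blade lies fully under the biscuit: it shows past it at (510,475) and (460,545), and the biscuit centre is about 75 mm ahead of the grip. I'll lift with a slight nose-up tilt.

```bash
python3 -m inch '[[[0,-1,0],[-0.01,0,0],5],[[0,-3,1],[-0.02,0,0],5],[[0,-6,3],[-0.03,0,0],5],[[0,-10,5],[-0.035,0,0],5],[[0,-15,7],[-0.035,0,0],5],[[0,-22,10],[-0.035,0,0],5],[[0,-30,13],[-0.035,0,0],5],[[0,-40,16],[-0.035,0,0],5],[[0,-50,20],[-0.035,0,0],5],[[0,-60,24],[-0.035,0,0],5],[[0,-70,28],[-0.035,0,0],5],[[0,-78,32],[-0.035,0,0],5],[[0,-82,35],[-0.035,0,0],5],[[0,-82,35],[-0.035,0,0],5]]'; python3 -c "
from h import *
a=bot.camera('scene')
save(a,'s5',(150,160,380,370),3)
o=bot.get_obs();print(o['q'],o['ee_pos'],o['tcp_rot'])
"
```

```text
time: 11.25
ee_pos: [0.5643, -0.1195, 0.1204]
tcp_rot: [-91.7, -0.0, 91.5]
wrist_force: [-0.4, -0.4, -2.7]
opening: 0.0172
[-12.15088217   6.22865483  -0.92117201  81.24823849   0.39650569
 -13.59806178] [ 0.5643315  -0.11948901  0.11974184] [-9.16502411e+01 -8.65695683e-03  9.14528476e+01]
```

View pics/s5.png

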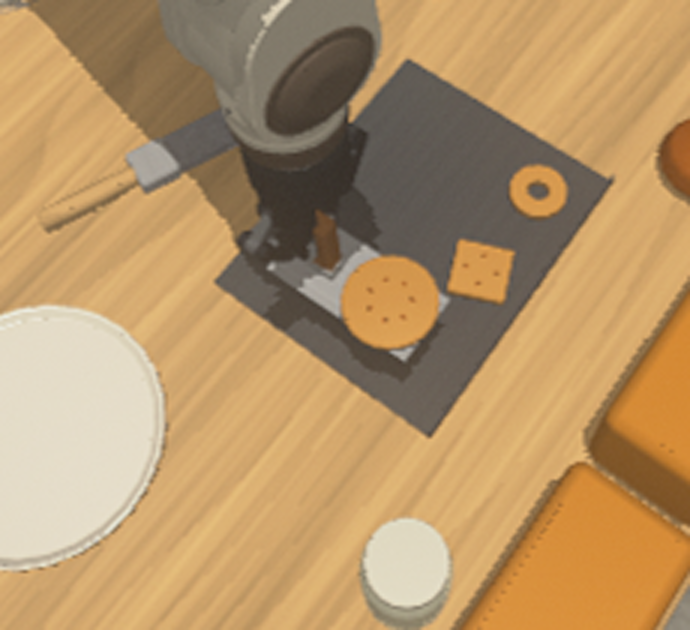

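The biscuit rides on the blade, at (390,300) and clear of the sheet. I'll carry it to the plate, yawing to −40°, with gentle acceleration.

```bash
python3 -m inch '[[[-2.8,0,2.8],[0,0.011,0],5],[[-8.3,0,8.3],[0,0.033,0],5],[[-16.8,0,16.8],[0,0.066,0],5],[[-28,-1,28],[0,0.11,0],5],[[-40.5,-1,40.6],[0,0.159,0],5],[[-53,-1,53.2],[0,0.209,0],5],[[-65.6,-2,65.7],[0,0.258,0],5],[[-78.1,-2,78.3],[0,0.307,0],5],[[-90.6,-2,90.8],[0,0.356,0],5],[[-103.3,-3,103.6],[0,0.406,0],5],[[-115.9,-3,116.1],[0,0.455,0],5],[[-128.4,-3.5,128.7],[0,0.505,0],5],[[-140.9,-4,141.2],[0,0.554,0],5],[[-152.1,-4,152.5],[0,0.598,0],5],[[-161.9,-4,162.3],[0,0.636,0],5],[[-170.2,-4.5,170.6],[0,0.669,0],5],[[-175.9,-5,176.3],[0,0.691,0],5],[[-180,-5,180.4],[0,0.707,0],5],[[-182.7,-5,183.1],[0,0.718,0],5],[[-184.2,-5,184.6],[0,0.724,0],5]]'; python3 - <<'E'
from h import *
a=bot.camera('scene')
save(a,'s6',(60,160,380,370),2.4)
o=bot.get_obs();print(o['q'],o['ee_pos'],o['tcp_rot'])
P=o['ee_pos'];M=rot(o['tcp_rot'])
th=-40;d=np.array([np.cos(np.radians(th)),np.sin(np.radians(th)),0])
C=np.array([.4495,-.363,0])
for tilt,tipz,off in[(0,.03,.025),(8,.016,.025),(22,.0095,.025),(22,.0095,-.06)]:
  T=rot([-90+tilt,0,th+90])          # tool x=lifter y, tool y=-lifter z, tool z=-lifter x
  tip=C+d*off+[0,0,tipz]
  tcp=tip-T@np.array([0,0,-.110])+T@np.array([0,-.0352,0])
  print(tilt,off,np.round(M.T@(tcp-P)*1000,1),np.round(R.from_matrix(M.T@T).as_rotvec(),3),np.round(tcp,4))
E
```

```text
time: 13.3
ee_pos: [0.3843, -0.3084, 0.1193]
tcp_rot: [-91.2, -1.1, 50.0]
wrist_force: [0.8, -0.2, -1.8]
opening: 0.0173
[-39.37815755  -4.87831521 -12.17715941  81.46396539   1.08513965
   0.69417382] [ 0.38428888 -0.30843059  0.11932613] [-91.22417915  -1.09979754  49.9511351 ]
0 0.025 [-0.9 54.1  1.1] [ 0.021 -0.001  0.019] [ 0.3844 -0.3084  0.0652]
8 0.025 [-0.9 53.3 -4.9] [0.161 0.    0.019] [ 0.389  -0.3122  0.0662]
22 0.025 [ -0.6  36.4 -20.5] [0.405 0.003 0.019] [ 0.4006 -0.322   0.0833]
22 -0.06 [-0.6 34.6 64.5] [0.405 0.003 0.019] [ 0.3355 -0.2674  0.0833]
```

View pics/s6.png

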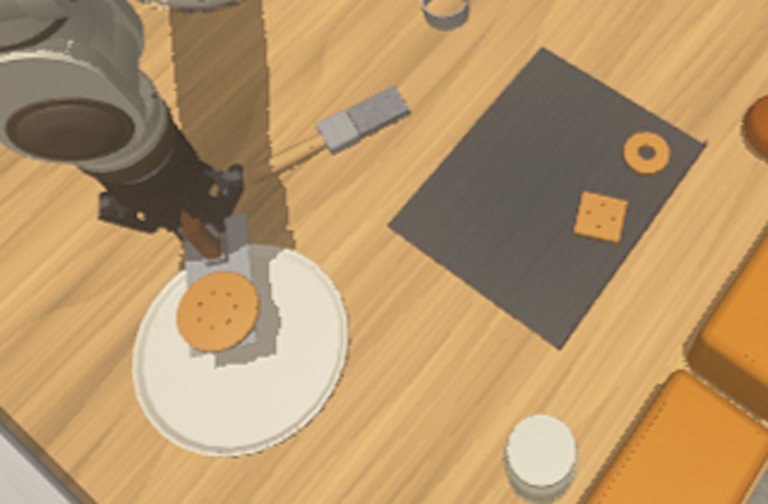

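The biscuit is at (217,312), still in place on the blade and over the plate. I'll lower it and tilt to 8°, then tilt on to 22° with the tip near the plate floor.

```bash
python3 -m inch '[[[0,5,0],[0,0,0],5],[[0,15,0],[0.01,0,0.01],5],[[-0.5,27,0.5],[0.02,0,0.019],5],[[-0.9,39,1],[0.021,0,0.019],5],[[-0.9,49,1],[0.021,0,0.019],5],[[-0.9,53,1],[0.03,0,0.019],5],[[-0.9,53.5,0],[0.06,0,0.019],5],[[-0.9,53.5,-1.5],[0.09,0,0.019],5],[[-0.9,53.3,-3],[0.125,0,0.019],5],[[-0.9,53.3,-5],[0.161,0,0.019],5],[[-0.8,50.5,-7.7],[0.2,0,0.019],5],[[-0.8,47.5,-10.5],[0.24,0.001,0.019],5],[[-0.7,44.5,-13],[0.28,0.001,0.019],5],[[-0.7,41.8,-15.5],[0.32,0.002,0.019],5],[[-0.6,39.2,-18],[0.36,0.002,0.019],5],[[-0.6,36.4,-20.5],[0.405,0.003,0.019],5],[[-0.6,36.4,-20.5],[0.405,0.003,0.019],5],[[-0.6,36.4,-20.5],[0.405,0.003,0.019],5]]'; python3 - <<'E'
from h import *
a=bot.camera('scene')
save(a,'s7',(90,200,250,360),4)
o=bot.get_obs()
P=o['ee_pos'];M=rot(o['tcp_rot']);T=M
tip=P-M@np.array([0,-.0352,0])+M@np.array([0,0,-.110]);print('tip',tip)
d=np.array([.766,-.643,0])
print('tool vec per 1mm back:',M.T@-d,'up',M.T@[0,0,1])
for d in bot.cut_out(a,'biscuit'):
    c=max(cv2.findContours(d['region'].astype(np.uint8),0,1)[0],key=len)[:,0,:]
    print(d['confidence'],cv2.minEnclosingCircle(np.float32([world(a,u,v,.025)[:2] for u,v in c])))
E
```

```text
time: 15.15
ee_pos: [0.4008, -0.3223, 0.0828]
tcp_rot: [-68.1, -0.0, 50.0]
wrist_force: [0.2, 0.1, -2.3]
opening: 0.0175
tip [ 0.46873384 -0.37926199  0.0093737 ]
tool vec per 1mm back: [-2.30433371e-04  3.73516501e-01  9.27733998e-01] up [ 7.19722707e-05 -9.27638936e-01  3.73478246e-01]
0.9 ((0.4469502568244934, -0.36096304655075073), 0.04330691322684288)
```

View pics/s7.png

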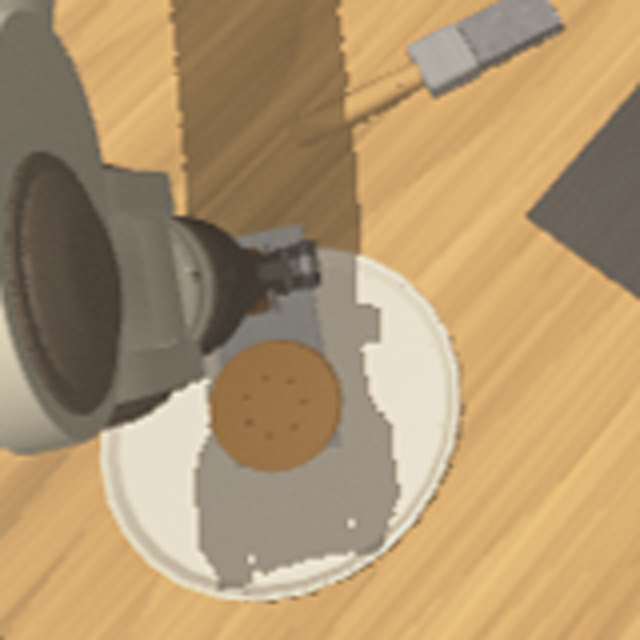

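The biscuit is at (275,405), over the plate centre (about (0.447,−0.361)), with its leading edge down and the blade tip under it. I'll withdraw the blade along its heading, then rise.

```bash
python3 -m inch '[[[0,1,3],[0,0,0],5],[[0,3,7.4],[0,0,0],5],[[0,5.2,13],[0,0,0],5],[[0,7.8,19.5],[0,0,0],5],[[0,10.5,26],[0,0,0],5],[[0,13.4,33.4],[0,0,0],5],[[0,16.4,40.8],[0,0,0],5],[[0,19.4,48.3],[0,0,0],5],[[0,22.4,55.7],[0,0,0],5],[[0,25.4,63.1],[0,0,0],5],[[0,28.4,70.5],[0,0,0],5],[[0,31.4,78],[0,0,0],5],[[0,33.6,83.5],[0,0,0],5],[[0,33.6,83.5],[0,0,0],5]]'; python3 - <<'E'
from h import *
a=bot.camera('scene')
save(a,'s8',(90,200,250,360),4)
for n,z in(('biscuit',.02),('plate',.014)):
  for d in bot.cut_out(a,n):
    c=max(cv2.findContours(d['region'].astype(np.uint8),0,1)[0],key=len)[:,0,:]
    print(n,d['confidence'],cv2.minEnclosingCircle(np.float32([world(a,u,v,z)[:2] for u,v in c])))
E
```

```text
time: 16.65
ee_pos: [0.3312, -0.2637, 0.0836]
tcp_rot: [-68.1, -0.0, 50.0]
wrist_force: [-0.0, 0.4, -2.9]
opening: 0.017
plate 0.79 ((0.4485326409339905, -0.3640366494655609), 0.11066880077123642)
```

View pics/s8.png

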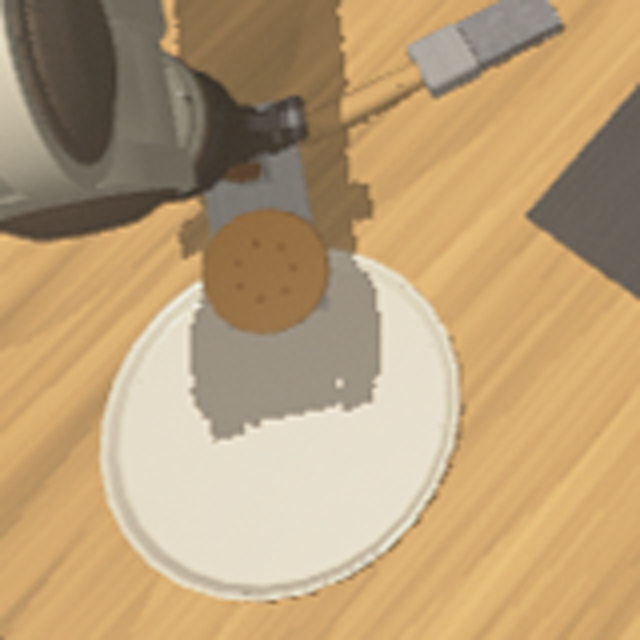

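The biscuit travelled back with the blade, now at (265,270), so 22° was not enough for it to slide. I'll go forward again along the same line and tilt further about the tip. I've used 11 views, so I'll check by numbers from here.

```bash
cat > m.py <<'E'
from h import *
def run():
  o=bot.get_obs();P=o['ee_pos'];M=rot(o['tcp_rot'])
  tip=P-M@np.array([0,-.0352,0])+M@np.array([0,0,-.110])
  print('tip',np.round(tip,4),'rot',np.round(o['tcp_rot'],1))
  for cam in('scene','top'):
    a=bot.camera(cam)
    for n,z in(('biscuit',.02),('plate',.014)):
      for d in bot.cut_out(a,n):
        c=max(cv2.findContours(d['region'].astype(np.uint8),0,1)[0],key=len)[:,0,:]
        w=np.float32([world(a,u,v,z)[:2] for u,v in c])
        e=cv2.fitEllipse(w)
        print(cam,n,round(d['confidence'],2),[np.round(x,4) for x in cv2.minEnclosingCircle(w)],'ell',np.round(e[1],4),'box',d['box'])
run()
E
python3 -m inch '[[[0,-1,-3],[0,0,0],5],[[0,-3,-7.4],[0,0,0],5],[[0,-5.2,-13],[0,0,0],5],[[0,-7.8,-19.5],[0,0,0],5],[[0,-10.5,-26],[0,0,0],5],[[0,-13.4,-33.4],[0,0,0],5],[[0,-16.4,-40.8],[0,0,0],5],[[0,-19.4,-48.3],[0,0,0],5],[[0,-22.4,-55.7],[0,0,0],5],[[0,-25.4,-63.1],[0,0,0],5],[[0,-28.4,-70.5],[0,0,0],5],[[0,-31,-77],[0,0,0],5],[[0,-32.6,-81],[0,0,0],5],[[0,-33.8,-84],[0,0,0],5],[[0,-36.6,-85],[0.025,0,0],5],[[0,-39.3,-86],[0.05,0,0],5],[[0,-42,-87],[0.075,0,0],5],[[0,-44.7,-88],[0.1,0,0],5],[[0,-44.7,-88],[0.1,0,0],5]]'; python3 m.py
```

```text
time: 18.7
ee_pos: [0.4073, -0.3277, 0.0916]
tcp_rot: [-62.3, -0.0, 50.0]
wrist_force: [-0.8, 0.4, -2.8]
opening: 0.0174
tip [ 0.4694 -0.3798  0.0093] rot [-62.3  -0.   50. ]
scene biscuit 0.89 [array([ 0.4513, -0.3676]), np.float64(0.0422)] ell [0.0767 0.082 ] box [142.5, 290.0, 175.4, 322.0]
scene plate 0.86 [array([ 0.4489, -0.3628]), np.float64(0.1116)] ell [0.169  0.2183] box [121.4, 259.7, 204.4, 348.8]
top biscuit 0.59 [array([ 0.4729, -0.3458]), np.float64(0.0182)] ell [0.0125 0.0373] box [408.9, 223.7, 427.3, 235.9]
top plate 0.87 [array([ 0.4506, -0.3649]), np.float64(0.1125)] ell [0.1938 0.2128] box [383.7, 199.5, 447.3, 275.3]
```

```bash
python3 -m inch '[[[0,-2.7,-0.9],[0.025,0,0],5],[[0,-5.5,-1.9],[0.05,0,0],5],[[0,-8.1,-3],[0.075,0,0],5],[[0,-10.8,-4.1],[0.1,0,0],5],[[0,-10.8,-4.1],[0.1,0,0],5],[[0,-10.8,-4.1],[0.1,0,0],5]]'; python3 m.py; python3 -c "
from h import *
o=bot.get_obs();M=rot(o['tcp_rot']);print(M.T@np.array([-.766,.643,0]),o['q'])"
```

```text
time: 19.6
ee_pos: [0.4136, -0.333, 0.0999]
tcp_rot: [-56.7, -0.0, 50.0]
wrist_force: [-0.3, 0.5, -2.3]
opening: 0.0175
tip [ 0.4693 -0.3797  0.0101] rot [-56.7  -0.   50. ]
scene biscuit 0.78 [array([ 0.4542, -0.368 ]), np.float64(0.0424)] ell [0.0751 0.0787] box [144.4, 290.7, 178.4, 324.4]
top biscuit 0.51 [array([ 0.4687, -0.3547]), np.float64(0.0244)] ell [0.0189 0.0521] box [411.0, 223.5, 431.7, 237.9]
top plate 0.62 [array([ 0.45 , -0.363]), np.float64(0.1122)] ell [0.1972 0.2086] box [383.6, 201.7, 448.9, 272.4]
[-1.45240366e-04  5.48750728e-01  8.36108616e-01] [-39.10492519  36.15785428  27.77074875 114.88696932   0.50734005
   0.76072924]
```

```bash
python3 -m inch '[[[0,2.2,3.3],[0,0,0],5],[[0,5.5,8.4],[0,0,0],5],[[0,9.3,14.2],[0,0,0],5],[[0,13.2,20],[0,0,0],5],[[0,16.5,25],[0,0,0],5],[[0,16.5,25],[0,0,0],5],[[0,16.5,25],[0,0,0],5]]'; python3 m.py
```

```text
time: 20.6
ee_pos: [0.3905, -0.3135, 0.1004]
tcp_rot: [-56.7, -0.0, 50.0]
wrist_force: [0.2, 0.1, -2.3]
opening: 0.017
tip [ 0.4462 -0.3603  0.0106] rot [-56.7  -0.   50. ]
scene biscuit 0.72 [array([ 0.4535, -0.3671]), np.float64(0.0424)] ell [0.0769 0.0829] box [142.2, 291.7, 178.6, 326.9]
scene plate 0.55 [array([ 0.4526, -0.3612]), np.float64(0.1132)] ell [0.1599 0.2219] box [125.8, 262.4, 204.4, 350.2]
top biscuit 0.65 [array([ 0.4656, -0.3646]), np.float64(0.0356)] ell [0.0403 0.0668] box [406.8, 224.5, 431.8, 243.0]
top biscuit 0.63 [array([ 0.3938, -0.3286]), np.float64(0.0594)] ell [0.0725 0.1147] box [392.9, 234.1, 423.7, 272.1]
top plate 0.95 [array([ 0.4494, -0.3618]), np.float64(0.1114)] ell [0.1301 0.2171] box [382.0, 199.9, 450.2, 273.3]
top plate 0.74 [array([ 0.5934, -0.0144]), np.float64(0.1888)] ell [0.2792 0.3544] box [254.0, 146.0, 359.2, 225.5]
```

The biscuit stayed at (0.4535, −0.367) while the tip moved back about 30 mm. I'll finish the withdrawal and rise.

```bash
python3 -m inch '[[[0,3.3,5],[0,0,0],5],[[0,7.1,10.9],[0,0,0],5],[[0,11,16.7],[0,0,0],5],[[0,14.8,22.6],[0,0,0],5],[[0,18.7,28.4],[0,0,0],5],[[0,22.5,34.3],[0,0,0],5],[[0,26.3,40.1],[0,0,0],5],[[0,30.2,46],[0,0,0],5],[[0,22,51.5],[0,0,0],5],[[0,9,60],[0,0,0],5],[[0,-6,70],[0,0,0],5],[[0,-20,79],[0,0,0],5],[[0,-20,79],[0,0,0],5]]'; python3 m.py;  python3 - <<'E'
from h import *
o=bot.get_obs();P=o['ee_pos'];M=rot(o['tcp_rot'])
for th,x,y,z in[(-20,.30,-.08,.09),(-20,.30,-.08,.037)]:
  T=rot([-90,0,th+90]);print(np.round(M.T@(np.array([x,y,z])-P)*1000,1),np.round(R.from_matrix(M.T@T).as_rotvec(),3))
b=bot.camera('top');save(b,'t9')
print(pix(b,[.30,-.08,0]),pix(b,[.4,-.117,0]))
E
```

```text
time: 22.2
ee_pos: [0.3493, -0.2789, 0.1631]
tcp_rot: [-57.0, -0.0, 50.0]
wrist_force: [0.1, 0.1, -1.7]
opening: 0.0173
tip [ 0.4052 -0.3259  0.0736] rot [-57.  -0.  50.]
scene biscuit 0.82 [array([ 0.4545, -0.3671]), np.float64(0.0413)] ell [0.0778 0.0806] box [142.2, 288.5, 179.2, 326.1]
scene plate 0.78 [array([ 0.4488, -0.3646]), np.float64(0.1123)] ell [0.2099 0.2229] box [113.0, 262.2, 205.0, 349.6]
top biscuit 0.97 [array([ 0.4563, -0.365 ]), np.float64(0.0394)] ell [0.0715 0.0763] box [405.0, 223.4, 435.3, 247.0]
top plate 0.71 [array([ 0.4523, -0.3612]), np.float64(0.1132)] ell [0.1491 0.2245] box [382.1, 199.1, 455.3, 263.2]
[120.7 148.5  99.2] [-0.576 -0.339  0.102]
[120.7 192.7  70. ] [-0.576 -0.339  0.102]
[323.63086843 283.42349185] [336.45255942 250.64543859]
```

The biscuit lies on the plate, round in the top view at (0.456, −0.365), about 7 mm off the plate centre. For the lifter I choose the free bench at (0.23, −0.30) with the blade pointing to −y, clear of brush and plate.

```bash
python3 - <<'E'
from h import *
o=bot.get_obs();P=o['ee_pos'];M=rot(o['tcp_rot'])
for th,x,y,z in[(-40,.34,-.27,.16),(-90,.23,-.30,.12)]:
  T=rot([-90,0,th+90]);print(np.round(M.T@(np.array([x,y,z])-P)*1000,1),np.round(R.from_matrix(M.T@T).as_rotvec(),3))
p=bot.camera('top')
print([np.round(pix(p,[x,y,0]),0) for x in(.19,.29) for y in(-.27,-.42)])
f=p['frame'];mask=[pix(p,[x,y,0]).astype(int) for x in np.linspace(.19,.27,5) for y in np.linspace(-.26,-.42,7)]
print([f[v,u].tolist() for u,v in mask][::3])
E
```

```text
[ 0.9  6.  10. ] [-0.582 -0.     0.   ]
[-92.8  75.1  42.2] [-0.544  0.847 -0.254]
[array([386., 322.]), array([437., 324.]), array([387., 289.]), array([437., 290.])]
[[182, 136, 78], [74, 68, 58], [143, 132, 111], [180, 133, 75], [114, 104, 87], [168, 128, 72], [133, 104, 64], [91, 68, 34], [152, 114, 65], [107, 99, 82], [176, 132, 75], [170, 126, 67]]
```

```bash
python3 -m inch '[[[0,0,2],[-0.12,0,0],5],[[0,2,5],[-0.24,0,0],5],[[1,4,8],[-0.36,0,0],5],[[1,5,10],[-0.48,0,0],5],[[1,6,10],[-0.582,0,0],5],[[-15,18,15],[-0.58,0.14,-0.04],5],[[-32,30,20],[-0.575,0.28,-0.085],5],[[-48,42,26],[-0.57,0.42,-0.13],5],[[-63,54,32],[-0.56,0.56,-0.17],5],[[-78,65,37],[-0.55,0.7,-0.21],5],[[-92.8,75.1,42.2],[-0.544,0.847,-0.254],5],[[-92.8,75.1,42.2],[-0.544,0.847,-0.254],5],[[-92.8,75.1,42.2],[-0.544,0.847,-0.254],5],[[-92.8,75.1,42.2],[-0.544,0.847,-0.254],5]]'; python3 -m inch '[[[0,0,0],[0,0,0],5],[[0,0,0],[0,0,0],5]]'
```

```text
time: 24.0
ee_pos: [0.2305, -0.2999, 0.1203]
tcp_rot: [-90.0, -0.0, 0.1]
wrist_force: [0.1, 0.2, -2.8]
opening: 0.0173
time: 24.2
ee_pos: [0.231, -0.2998, 0.1204]
tcp_rot: [-90.0, -0.0, 0.2]
wrist_force: [-0.2, 0.3, -1.7]
opening: 0.0173
```

Lower 85 mm to just touch the bench.

```bash
python3 -m inch '[[[0,20,0],[0,0,0],5],[[0,45,0],[0,0,0],5],[[0,65,0],[0,0,0],5],[[0,77,0],[0,0,0],5],[[0,82,0],[0,0,0],5],[[0,84,0],[0,0,0],5],[[0,85,0],[0,0,0],5],[[0,85.4,0],[0,0,0],5],[[0,85.4,0],[0,0,0],5]]'
```

```text
time: 25.1
ee_pos: [0.2313, -0.3001, 0.0356]
tcp_rot: [-90.0, -0.1, 0.2]
wrist_force: [1.4, -0.2, -2.4]
opening: 0.0169
```

```bash
python3 -m inch '[[[0,0.4,0],[0,0,0],5],[[0,0.8,0],[0,0,0],5],[[0,0.8,0],[0,0,0],5],[[0,0.8,0],[0,0,0],5]]'; python3 -m inch '[[[0,0,0],[0,0,0],17],[[0,0,0],[0,0,0],22],[[0,0,0],[0,0,0],28],[[0,0,0],[0,0,0],40],[[0,0,0],[0,0,0],60],[[0,0,0],[0,0,0],80],[[0,0,0],[0,0,0],80],[[0,0,0],[0,0,0],80],[[0,0,0],[0,0,0],80],[[0,-20,0],[0,0,0],80],[[0,-50,0],[0,0,0],80],[[0,-80,0],[0,0,0],80],[[0,-110,0],[0,0,0],80],[[0,-140,0],[0,0,0],80],[[0,-160,0],[0,0,0],80],[[0,-160,0],[0,0,0],80]]'; python3 m.py; python3 -c "
from h import *
a=bot.camera('scene');b=bot.camera('wrist')
cv2.imwrite('pics/f.png',cv2.resize(np.hstack([a['frame'][140:360,60:300],b['frame'][:220*2:2,::2]] if 0 else [cv2.resize(a['frame'][60:360,30:330],(400,400)),cv2.resize(b['frame'],(400,400))])[:,:,::-1],(800,400)))"
```

```text
time: 25.5
ee_pos: [0.2315, -0.3003, 0.0352]
tcp_rot: [-90.1, -0.1, 0.2]
wrist_force: [0.2, 1.3, 3.8]
opening: 0.0168
time: 27.1
ee_pos: [0.2319, -0.301, 0.1978]
tcp_rot: [-90.2, -0.2, 0.3]
wrist_force: [-0.5, -0.7, -0.3]
opening: 0.0799
tip [ 0.2325 -0.4111  0.1631] rot [-90.2  -0.2   0.3]
scene biscuit 0.69 [array([ 0.4555, -0.3671]), np.float64(0.0428)] ell [0.0759 0.0812] box [145.2, 292.4, 177.6, 327.0]
scene plate 0.6 [array([ 0.4482, -0.3634]), np.float64(0.1118)] ell [0.2183 0.2197] box [112.9, 260.2, 205.5, 349.7]
top biscuit 0.68 [array([ 0.4528, -0.3647]), np.float64(0.0411)] ell [0.0777 0.0789] box [405.2, 224.3, 437.9, 251.9]
top plate 0.67 [array([ 0.4512, -0.3602]), np.float64(0.1144)] ell [0.2193 0.2218] box [385.1, 199.0, 456.4, 274.0]
```

View pics/f.png

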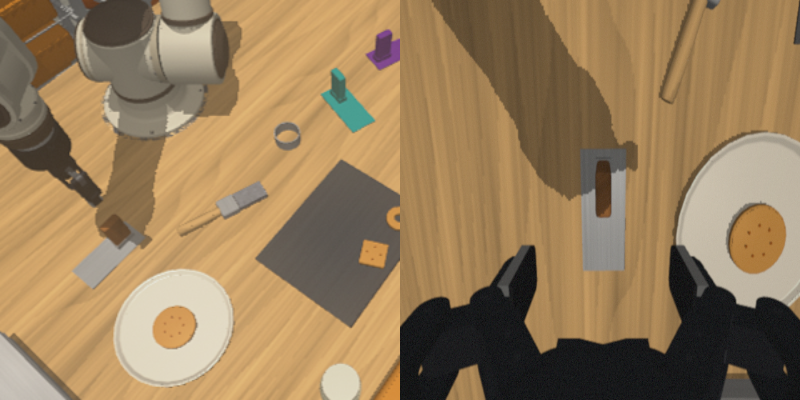

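The lifter stands upright on the bench, clear of the plate (left picture (110,255), right (604,210)). The biscuit lies flat in the middle of the plate, holes up, at (175,327). I'll hand in.

```bash
python3 -c "
from workcell import bot
print(bot.job_done())"
```

```text
the job is handed in; nothing more can be done
None
```

I gripped the steel lifter by its wooden grip, slid its blade under the round biscuit against the sheet's turned-up edge, and lifted the biscuit clear. I tipped it onto the plate, stood the lifter on free bench beside the plate and let go, then handed the job in at about 27.5 s.

- **What went wrong on the way:** at 22° of tilt the biscuit did not slide and came back with the blade. I went forward again, and at about 33° it slid off gently.
- **Biscuit at the end:** both cameras showed it lying flat, holes up. They put it about 5 mm (top) and 8 mm (scene) from the plate's centre, against the 50 mm allowed.
- **Lifter at the end:** it stood upright on its blade, clear of the plate and biscuit, in both views of the last picture.
- **Not checked directly:** I had no direct reading of the biscuit's speed or of contact with the fingers. Wrist forces stayed below about 10 N at every reading.

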